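Lock the vial tray with the quarter-turn key

TASK

Lock the vial tray onto the sampler: take the blue key out of the stand, lower its T-head lengthwise through the slot in the middle of the tray until the collar sits flat on the tray, then turn the key a quarter turn (either way), so that its grip stands square across the slot, and let go. Leave the orange key and the amber bottle where they are.

Things in the scene. Friction and masses are not known exactly. Their poses are not given: they have to be found in the camera images.
- blue_key_grip (a point): Centre of blue T-key's upright flat grip, 46 (x) x 14 (y) x 40 mm high; pinch across y. z up. Hanging below this point: -36 mm underside of a collar (56 dia, 8 thick) it rests on; then shaft 14 dia; steel T-head 50 (x) x 12 (y) x 10 high, its underside at -60 mm. 0.15 kg. Starts loose, upright in a pocket of a grey stand 40 mm high; lift 30 mm straight up to free it.
- slot (a point): Centre of the slot's mouth in the aluminium tray top, 68 mm above the bench, on a fixed white sampler 210 (x) x 190 (y) mm. x along slot, z up. Slot 66 (x) x 28 (y) mm through an 8 mm top; empty space 90 x 90 x 52 mm below, room for the T-head to turn. Green dots 42 mm off along +y and -y mark the locked grip direction. Vial caps, 6 mm high, in rows at y = +81 and -81 mm.
- orange_key_grip (a point): Centre of the grip of the orange key, same shape, size and axes as the blue key, in the other pocket of the same fixed grey stand (70 x 180 x 40 mm), 90 mm from the blue key, their grips roughly in line. Leave it alone.
- amber_center (a point): Centre, 65 mm up, of an upright loose amber bottle with white cap, 68 mm in diameter, 130 mm high, farther out on the bench. Leave it alone.
Things that resemble listed ones, but are neither listed nor needed, are in the scene too. What is shaped like the part that bears blue_key_grip but yellow is not meant.

How it is judged:
On the way:
1. the blue key's T-head has gone through the slot, with its length along the slot (z of blue_key_grip in the frame of slot below 0.046 m and horizontal distance between blue_key_grip and slot below 0.02 m and angle between the x axis of blue_key_grip and the x axis of slot, either way round below 0.6 rad), for 0.05 s.
At the end, for the whole second after the job is handed in: The blue key stands upright (within 7 degrees) in the slot of the tray with its collar down on the tray (grip centre less than 40 mm above the tray top, within 15 mm of the slot's centre) and its grip square across the slot within 17 degrees (z of blue_key_grip in the frame of slot between 0.03 and 0.04 m and horizontal distance between blue_key_grip and slot below 0.015 m and angle between blue_key_grip's own z axis and vertical below 0.12 rad and angle between the x axis of blue_key_grip and the y axis of slot, either way round below 0.3 rad); the robot touches nothing.
It fails at once if the orange key is moved by more than 30 mm (distance of orange_key_grip from where it was at the start of the episode above 0.03 m).
It fails at once if the amber bottle is moved by more than 30 mm or tipped (distance of amber_center from where it was at the start of the episode above 0.03 m or angle between amber_center's own z axis and vertical above 0.4 rad).
It also fails if it takes over 48 s, if anything falls off the work surface, if the arm or the gripper's body presses on something with over 40 N, if the wrist force passes 120 N, or if a joint passes its speed limit or range.

ROBOT

A 7-joint arm with a two-finger parallel gripper is mounted at the origin on the work surface. World frame = base frame: x ahead of the robot, y to its left, z up, the work surface at z = 0. Lengths are in m, angles in rad, forces in N, time in s.
With the tool pointing down it reaches from about 0.425 to 0.925 m from the base axis. Payload 6.8 kg.
Tool frame: the origin (TCP) lies on the mounting face of the last link; the fingertips stand 173 mm ahead of it and the grasp point (between the pads) lies 155 mm ahead of it (grip_point_offset is the distance from the TCP to the grasp point, in m); x points along the fingers, z is the direction in which the jaws open and shut, and the axes are right-handed (so a half turn about x gives the same grasp; the last joint's range is limited). The gripper opens to 85 mm and grips with 20 to 120 N. Pads are 22 mm wide; open, the fingers measure 114 mm over their backs; the gripper's body (76 mm by 85 mm) begins 54 mm behind the grasp point. The pads swing forward as they close: fully open they stand 13 mm farther back than shut.
Start: joints at [1.02, 0.477, 0.022, 1.555, -0.011, 1.109, -0.083], TCP at [0.289, -0.61, 0.405] pointing down, gripper open.
Joint ranges: [-2.96, 2.96], [-0.34, 2.1], [-1.41, 1.46], [0.24, 2.44], [-1.37, 4.51], [0.17, 1.92], [-2.96, 2.96]. Speed limits (rad/s): [2.39, 2.39, 3.14, 3.14, 3.14, 3.14, 3.14].

INTERFACE

Orientations are given as a rotation vector (axis times angle).
In Python, from bench import * gives the robot as it stands. The module is installed in compiled form; this text tells all that it offers.
- The arm moves only by the tool servo_tool, never from a script. Its argument "motion" is a list of rows, each a list of 5 numbers: the shift along the tool's x, y, z in m, then the turn about the tool's x in degrees, then the gripper command: -1 is fully open, 1 is shut, values between are in proportion. In form: [[dx, dy, dz, turn, fingers], ...]. A call has 1 to 8 rows; each row is the pose to reach, as a shift and turn from the pose measured when the call began, along the tool's axes at that moment; what a row does not reach only later rows make up. A row lasts 1/10 s, in which the tool goes at most 50 mm and 8.59 degrees, less where a joint would pass 70% of its speed; a pose out of reach is approached as far as the arm can. A call with a gripper value outside its range is refused whole. The fingers move at their own pace and stop on an object; "force" is the grip in N (left out, the last holds). Time passes only in rows, so rows that repeat a pose let the fingers close. It gives the time, the measured TCP pose, the force and the opening at its end, in the units of the state.
- get_obs(): the state, without advancing time (a new reading comes with each control period).
- grab_frame(name): name is "scene" or "top" or "wrist"; returns the picture (400x640x3 uint8, red, green, blue); there is no depth.
- camera_params(name): a dict with "mtx" (3x3 intrinsics, pixels), "world_to_cam" (4x4, takes a point from world to camera coordinates); the wrist camera has in their place "T_tool_cam" (4x4, takes a point from camera to tool coordinates, whose origin is the TCP and whose axes are the tool frame's). Camera axes: x right, y down, z forward; pixel columns grow to the right and rows downward; lengths in m; the calibration is good to about 2 mm. A picture is of the moment at which its call begins: read the wrist's pose just before it. camera_params takes no time and is no camera call.
- hand_in(): hands the job in, once; it reports no verdict.
The state is a dict: "clock": time; "joints": joint angles; "qvel": joint speeds; "tau": joint torques, N m; "tcp_pos": TCP position; "orientation": TCP orientation; "contact_force": force on the tool from outside, world axes, zero at the start; "moment": the same for the moment, N m; "grip_width": finger opening in m.
Only numpy, scipy, OpenCV 4.12 (cv2) and the standard library are available. Lean on these libraries where they do the work, as an engineer would, in place of code of your own. Each camera call takes 0.05 s, during which the arm holds its last target. There are 200 camera calls.

## Working session

There is one attempt and no reset: what is moved stays moved. The work goes in short steps, Python scripts to look and compute and a tool call to move; the robot and the scene stay as the last step left them, time stands still between calls to the robot, and variables do not carry over. Pictures are saved under pics/ and viewed, about 8 in all and at most 12, crops included, and the job is handed in when it is done.

Besides the shell and the picture viewer there is one more tool, called after "Request:" by a JSON object that holds its "fn" and its "kwargs", one argument or row to a line. servo_tool: Moves the arm, as the interface text tells. Its arguments: {"type":"object","properties":{"motion":{"type":"array","items":{"type":"array","items":{"type":"number"}}},"force":{"type":"number"}},"required":["motion"]}

```bash
mkdir -p pics; python3 - <<'E'
from bench import *
import cv2,numpy as np
o=get_obs(); print({k:np.round(v,3) for k,v in o.items()})
for n in("scene","top","wrist"):
    f=grab_frame(n); cv2.imwrite(f"pics/{n}0.png",f[:,:,::-1]); p=camera_params(n)
    for k,v in p.items(): print(n,k,np.round(v,4).tolist() if not isinstance(v,str) else v)
a=cv2.imread("pics/scene0.png");b=cv2.imread("pics/top0.png")
E
```

```text
{'clock': np.float64(0.0), 'joints': array([ 1.02 ,  0.478,  0.022,  1.556, -0.012,  1.109, -0.083]), 'qvel': array([-0.001,  0.001, -0.001, -0.001,  0.   ,  0.001,  0.   ]), 'tau': array([-1.0000e-03, -5.9645e+01,  1.6070e+00, -2.8119e+01,  1.2000e-02,
        9.0000e-03,  0.0000e+00]), 'tcp_pos': array([ 0.289, -0.61 ,  0.404]), 'orientation': array([ 0.878,  1.388, -0.877]), 'contact_force': array([-0.506, -0.731, -0.038]), 'moment': array([-0.014, -0.082,  0.013]), 'grip_width': np.float64(0.085)}
scene mtx [[500.7453, 0.0, 320.3945], [0.0, 500.7453, 195.6056], [0.0, 0.0, 1.0]]
scene world_to_cam [[-0.7886, 0.6149, 0.0033, 0.4386], [0.5103, 0.6575, -0.5543, -0.2826], [-0.343, -0.4355, -0.8323, 1.1913], [0.0, 0.0, 0.0, 1.0]]
top mtx [[374.8276, 0.0, 321.028], [0.0, 374.8276, 198.514], [0.0, 0.0, 1.0]]
top world_to_cam [[0.0198, -0.9998, -0.0042, -0.0008], [-0.998, -0.0195, -0.0606, 0.5746], [0.0605, 0.0054, -0.9982, 0.826], [0.0, 0.0, 0.0, 1.0]]
wrist mtx [[290.3639, 0.0, 316.0798], [0.0, 290.3639, 201.407], [0.0, 0.0, 1.0]]
wrist T_tool_cam [[0.0001, -0.2999, 0.954, 0.0303], [-0.0008, -0.954, -0.2999, 0.0757], [1.0, -0.0007, -0.0003, 0.0001], [0.0, 0.0, 0.0, 1.0]]
```

View pics/top0.png

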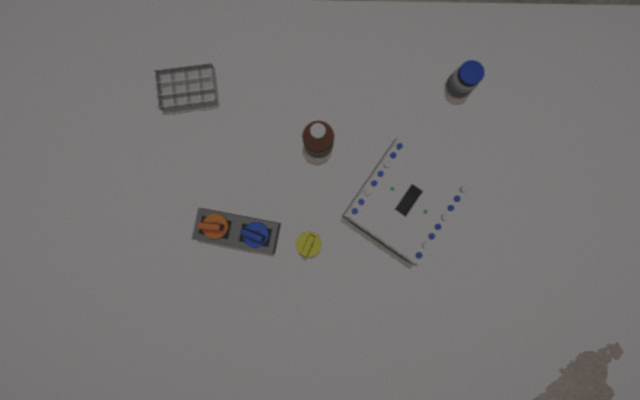

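View pics/scene0.png

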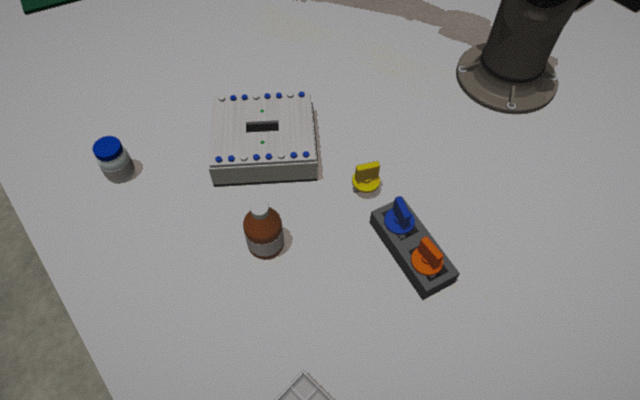

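The top view shows the blue key at about (255,235), orange at (213,226), yellow decoy at (309,244), slot at (409,200) with green dots at (392,188) and (425,211), and the bottle at (318,137). The scene view shows the slot at (262,127), the blue key at (400,215) and the orange key at (428,258).

```bash
cat > h.py <<'E'
from bench import *
import cv2,numpy as np
from scipy.spatial.transform import Rotation as R
def cam(n,o=None):
    p=camera_params(n)
    if n=="wrist":
        T=np.eye(4);T[:3,:3]=R.from_rotvec(o["orientation"]).as_matrix();T[:3,3]=o["tcp_pos"]
        return p["mtx"],T@p["T_tool_cam"]
    return p["mtx"],np.linalg.inv(p["world_to_cam"])
def ray(c,uv):
    K,T=c; d=T[:3,:3]@np.linalg.solve(K,[uv[0],uv[1],1.]); return T[:3,3],d/np.linalg.norm(d)
def onz(c,uv,z):
    o,d=ray(c,uv); return o+d*(z-o[2])/d[2]
def tri(*rs):
    A=sum(np.eye(3)-np.outer(d,d) for o,d in rs); b=sum((np.eye(3)-np.outer(d,d))@o for o,d in rs)
    X=np.linalg.solve(A,b); return X,[np.linalg.norm(np.cross(X-o,d)) for o,d in rs]
def proj(c,X):
    K,T=c; q=K@(np.linalg.inv(T)@np.append(X,1))[:3]; return q[:2]/q[2]
def blobs(img,lo,hi,roi,mn=4):
    x0,y0,x1,y1=roi; h=cv2.cvtColor(img[y0:y1,x0:x1],cv2.COLOR_RGB2HSV); m=cv2.inRange(h,np.array(lo),np.array(hi))
    out=[]
    for c in cv2.findContours(m,cv2.RETR_EXTERNAL,cv2.CHAIN_APPROX_NONE)[0]:
        M=cv2.moments(c)
        if M["m00"]>=mn:
            r=cv2.minAreaRect(c); out.append((np.array([M["m10"]/M["m00"]+x0,M["m01"]/M["m00"]+y0]),M["m00"],r))
    return sorted(out,key=lambda b:-b[1])
E
python3 - <<'E'
from h import *
I={n:cv2.imread(f"pics/{n}0.png")[:,:,::-1].copy() for n in("top","scene")}
roi={"top":dict(slot=(390,180,430,220),green=(380,178,440,220),blue=(235,215,280,255),orange=(195,210,235,245)),
"scene":dict(slot=(240,115,285,137),green=(250,103,275,150),blue=(375,190,420,240),orange=(405,230,450,280))}
rg=dict(slot=((0,0,0),(180,255,60)),green=((45,70,30),(85,255,255)),blue=((105,120,40),(130,255,255)),orange=((3,140,60),(17,255,255)))
for k in rg:
  B={}
  for n in I:
    B[n]=blobs(I[n],*rg[k],roi[n][k])
    for b in B[n][:3]: print(k,n,b[0].round(1),b[1],np.round(b[2][1],1),round(b[2][2],1))
  if k!="green": print(k,[x for x in tri(*[ray(cam(n),B[n][0][0]) for n in I])])
c=cam("top")
for k,uv in dict(g1=(392,188),g2=(425,211)).items(): print(k,onz(c,uv,.068))
for n in I:
  for b in blobs(I[n],*rg["blue"],roi[n]["blue"])[:1]: print(n,onz(cam(n),b[0],.06))
a=cv2.resize(I["top"][205:255,190:290],None,fx=7,fy=7,interpolation=2)
b=cv2.resize(I["scene"][185:285,370:470],None,fx=3.4,fy=3.4,interpolation=2)
cv2.imwrite("pics/c1.png",np.vstack([a[:,:,::-1]]))
E
```

```text
slot top [408.4 199.8] 314.0 [11.6 29.1] 33.7
slot scene [261.8 126.7] 193.5 [ 7.4 31.2] 87.0
slot [array([ 0.57202267, -0.17514055,  0.06243469]), [np.float64(0.0007745066861572479), np.float64(0.000774506686157158)]]
blue top [255.1 234.2] 473.0 [24.7 24.7] 45.0
blue scene [399.2 218. ] 700.5 [35.4 28.3] 58.6
blue [array([0.49231662, 0.15134818, 0.04892292]), [np.float64(0.0006197734166879622), np.float64(0.0006197734166878213)]]
orange top [213.8 225.8] 489.0 [25.5 24.7] 45.0
orange scene [426.8 257.9] 827.5 [35.4 31.1] 45.0
orange [array([0.50904871, 0.24059025, 0.04877566]), [np.float64(3.0020174817706576e-05), np.float64(3.0020174817721904e-05)]]
g1 [ 0.59663506 -0.13957735  0.068     ]
g2 [ 0.54932412 -0.2094862   0.068     ]
top [0.49319656 0.14894177 0.06      ]
scene [0.49755768 0.15572196 0.06      ]
```

View pics/c1.png

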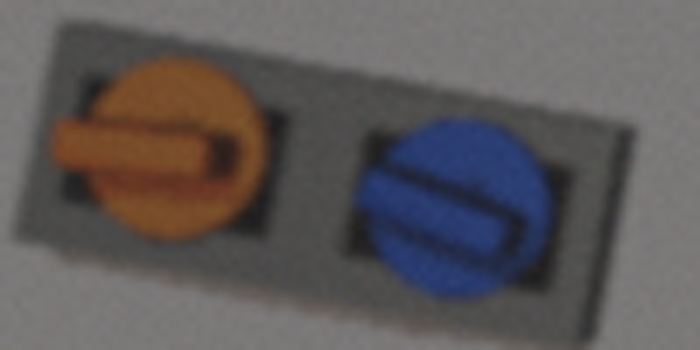

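The crop shows the blue grip running from (365,185) to (510,230), about 17° from world y. The collar height triangulates to 49 mm, as expected. I'll work out the moves.

```bash
cat >> h.py <<'E'
def plan(P,yaw=None,o=None):
    "shift in tool axes to bring TCP to P; turns (deg about tool x) putting jaw axis (tool z) along world yaw (deg)"
    o=o or get_obs(); Rm=R.from_rotvec(o["orientation"]).as_matrix()
    s=Rm.T@(np.array(P)-o["tcp_pos"]); out=[s.round(4).tolist()]
    if yaw is not None:
        z=Rm[:,2]; cur=np.degrees(np.arctan2(z[1],z[0])); sg=np.sign(-Rm[2,0])
        out.append([round(-sg*((yaw-cur+k*180+180)%360-180),1) for k in(0,1)]+[f"cur jaw {cur:.1f}"])
    return out
E
python3 - <<'E'
from h import *
o=get_obs(); Rm=R.from_rotvec(o["orientation"]).as_matrix(); print(Rm.round(3))
print("slot",plan([.572,-.175,.404],56,o)); print("blue",plan([.4925,.151,.36],-17,o))
E
```

```text
[[-0.001  0.904  0.428]
 [ 0.001  0.428 -0.904]
 [-1.    -0.    -0.001]]
slot [[0.0003, 0.4419, -0.2716], [np.float64(-120.6), np.float64(59.4), 'cur jaw -64.6']]
blue [[0.0448, 0.5097, -0.6002], [np.float64(-47.6), np.float64(132.4), 'cur jaw -64.6']]
```

Request:
{"fn": "servo_tool", "kwargs": {
  "motion": [
    [0, 0.04, -0.025, -6, -1],
    [0, 0.08, -0.05, -12, -1],
    [0, 0.12, -0.074, -18, -1],
    [0, 0.16, -0.098, -24, -1],
    [0, 0.2, -0.123, -30, -1],
    [0, 0.24, -0.148, -36, -1],
    [0, 0.28, -0.172, -42, -1],
    [0, 0.32, -0.197, -47.6, -1]
  ]
}}

```text
clock: 0.95
tcp_pos: [0.4945, -0.293, 0.4042]
orientation: [0.231, 1.559, -0.229]
contact_force: [0.3, -0.0, -0.5]
grip_width: 0.0855
```

```bash
python3 - <<'E'
from h import *
o=get_obs(); print(o["clock"],o["tcp_pos"],o["joints"].round(2)); Rm=R.from_rotvec(o["orientation"]).as_matrix(); print(Rm.round(3))
print("slot",plan([.54,-.175,.404],-17,o)); print("blue",plan([.4925,.151,.36],-17,o))
E
```

```text
0.95 [ 0.49446763 -0.29296089  0.40415038] [ 0.65  0.33 -0.28  1.79  0.1   1.04  0.04]
[[-0.001  0.289  0.957]
 [ 0.001  0.957 -0.289]
 [-1.     0.001 -0.001]]
slot [[0.0002, 0.1261, 0.0095], [np.float64(0.2), np.float64(-179.8), 'cur jaw -16.8']]
blue [[0.0446, 0.4244, -0.1302], [np.float64(0.2), np.float64(-179.8), 'cur jaw -16.8']]
```

Request:
{"fn": "servo_tool", "kwargs": {
  "motion": [
    [0, 0.04, 0.01, 0, -1],
    [0, 0.085, 0.02, 0, -1],
    [0, 0.125, 0.03, 0, -1],
    [0, 0.125, 0.03, 0, -1],
    [0, 0.125, 0.03, 0, -1]
  ]
}}

```text
clock: 1.45
tcp_pos: [0.5596, -0.1808, 0.4039]
orientation: [0.229, 1.56, -0.227]
contact_force: [0.1, -0.7, -0.3]
grip_width: 0.0854
```

```bash
python3 - <<'E'
from h import *
o=get_obs(); f=grab_frame("wrist"); cv2.imwrite("pics/w1.png",f[:,:,::-1]); c=cam("wrist",o); np.savez("w1.npz",K=c[0],T=c[1])
print(o["tcp_pos"],np.linalg.norm(o["qvel"]),proj(c,[.572,-.175,.068]),proj(c,[.597,-.14,.068]),proj(c,[.549,-.2095,.068]))
E
```

```text
[ 0.55964318 -0.18084885  0.40388391] 0.05587590533685383 [326.77752099 175.6733097 ] [340.68601777 136.96784425] [315.50523866 210.57104208]
```

View pics/w1.png

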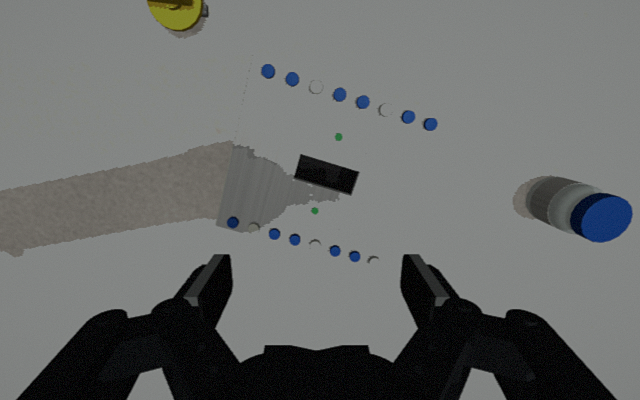

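The wrist view shows the slot at (327,174) and green dots at (339,137) and (315,211), matching my prediction within 2 px. Now to the blue key.

```bash
python3 - <<'E'
from h import *
z=np.load("w1.npz"); c=(z["K"],z["T"]); f=cv2.imread("pics/w1.png")[:,:,::-1].copy()
g=blobs(f,(45,70,30),(85,255,255),(280,120,360,225)); P=[]
for b in g[:2]:
    P.append(onz(c,b[0],.068)); print(b[0].round(1),b[1],P[-1].round(4))
d=P[0]-P[1]; print("mid",(P[0]+P[1])/2,"len",np.linalg.norm(d),"ang",np.degrees(np.arctan2(d[1],d[0]))%180)
b=blobs(f,(0,0,0),(180,255,45),(285,145,365,200))[0]; print("slot",b[0],onz(c,b[0],.068),
 [onz(c,p,.068).round(4).tolist() for p in cv2.boxPoints(b[2])+0])
t=cam("top"); G=[blobs(cv2.imread("pics/top0.png")[:,:,::-1].copy(),(40,40,30),(90,255,255),r,1) for r in((386,182,398,194),(419,205,431,217))]
for q in G:
    for b in q:
        for a in g[:2]:
            X=tri(ray(t,b[0]),ray(c,a[0])); 
            if X[1][0]<.01: print("tri green",X)
print("blue",plan([.4925,.151,.35],-17))
E
```

```text
[338.1 136.6] 34.0 [ 0.5946 -0.1388  0.068 ]
[314.5 210.5] 23.0 [ 0.548  -0.2091  0.068 ]
mid [ 0.57127164 -0.1739727   0.068     ] len 0.08432468089822417 ang 56.41934392263064
slot [325.73580432 174.1828279 ] [ 0.57138127 -0.17311441  0.068     ] [[0.3254, 0.0416, 0.068], [0.3423, 0.0558, 0.068], [0.3855, 0.0283, 0.068], [0.3692, 0.0133, 0.068]]
tri green (array([ 0.59425963, -0.13750218,  0.07999615]), [np.float64(0.000250631280581891), np.float64(0.0002506312805817944)])
tri green (array([ 0.54890851, -0.2070177 ,  0.0755424 ]), [np.float64(0.0004335289100944564), np.float64(0.00043352891009444954)])
blue [[0.0542, 0.3, -0.16], [np.float64(0.2), np.float64(-179.8), 'cur jaw -16.8']]
```

Request:
{"fn": "servo_tool", "kwargs": {
  "motion": [
    [0.01, 0.042, -0.023, 0, -1],
    [0.02, 0.085, -0.046, 0, -1],
    [0.03, 0.128, -0.069, 0, -1],
    [0.04, 0.17, -0.092, 0, -1],
    [0.054, 0.213, -0.115, 0, -1],
    [0.054, 0.256, -0.138, 0, -1],
    [0.054, 0.3, -0.16, 0, -1],
    [0.054, 0.3, -0.16, 0, -1]
  ]
}}

```text
clock: 2.3
tcp_pos: [0.491, 0.1566, 0.3507]
orientation: [0.227, 1.561, -0.221]
contact_force: [0.1, 0.2, 0.3]
grip_width: 0.0856
```

Request:
{"fn": "servo_tool", "kwargs": {
  "motion": [
    [0, 0, 0, 0, -1],
    [0, 0, 0, 0, -1]
  ]
}}

```text
clock: 2.5
tcp_pos: [0.4913, 0.1551, 0.3506]
orientation: [0.228, 1.561, -0.223]
contact_force: [0.7, 0.5, -0.1]
grip_width: 0.0853
```

```bash
python3 - <<'E'
from h import *
o=get_obs(); f=grab_frame("wrist"); cv2.imwrite("pics/w2.png",f[:,:,::-1]); c=cam("wrist",o); np.savez("w2.npz",K=c[0],T=c[1])
print(o["tcp_pos"],np.linalg.norm(o["qvel"]),proj(c,[.4925,.151,.048]),proj(c,[.4925,.151,.096]))
E
```

```text
[0.49129101 0.15512076 0.35063636] 0.018705457661314703 [319.93957768 196.39308981] [320.59218225 212.83735635]
```

View pics/w2.png

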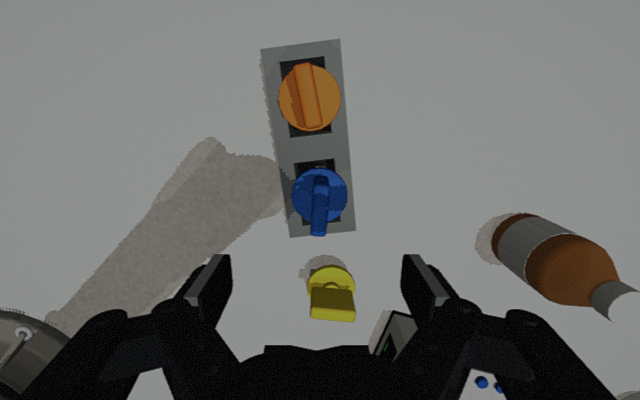

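The wrist view shows the blue grip's top running from (321,177) to (318,236) with the collar at (320,195). The yellow decoy at (331,292) is clear of the jaws.

```bash
python3 - <<'E'
from h import *
z=np.load("w2.npz"); c=(z["K"],z["T"]); f=cv2.imread("pics/w2.png")[:,:,::-1].copy()
b=blobs(f,(105,120,30),(130,255,255),(285,160,355,245)); print(b[0])
hsv=cv2.cvtColor(f,cv2.COLOR_RGB2HSV)[170:245,285:355]
print(hsv[::5,20:60:3,2])
t=cam("top"); 
# collar circle: topmost/left/right extents
m=cv2.inRange(cv2.cvtColor(f,cv2.COLOR_RGB2HSV),(105,120,30),(130,255,255)); m[:160]=0;m[245:]=0;m[:,:285]=0;m[:,355:]=0
ys,xs=np.nonzero(m); print("L",xs.min(),ys[xs==xs.min()].mean(),"R",xs.max(),ys[xs==xs.max()].mean(),"T",ys.min(),"B",ys.max(),xs[ys>ys.max()-3].mean())
cc=np.array([(xs.min()+xs.max())/2,(ys[xs==xs.min()].mean()+ys[xs==xs.max()].mean())/2])
print("collar",cc,onz(c,cc,.047), "diam",np.linalg.norm(onz(c,(xs.min(),cc[1]),.047)-onz(c,(xs.max(),cc[1]),.047)))
print("tri",tri(ray(c,cc),ray(t,(190+455/7,205+208/7))))
for k,uv in dict(far=(321,177),near=(318.5,236)).items(): print(k,onz(c,uv,.096))
cv2.imwrite("pics/w2c.png",cv2.resize(f[155:245,275:365,::-1],None,fx=6,fy=6,interpolation=2))
E
```

```text
(array([318.81091808, 197.25069946]), 2561.5, ((36.179344177246094, 38.405216217041016), (64.68643951416016, 55.52252960205078), 57.38075256347656))
[[ 13  66 128 131 129 130 128 127  93  41  58  95  92  92]
 [125  82  80  82  59  70  93 125 129 128 130  90  96  98]
 [ 82  81  86  44  45  50  52  47 120 132 136 136 126  91]
 [ 83  83  85  60  90  86  79  68  73 136 135 134  93  89]
 [ 87  79  77  96 119 120 122 124  89  94  92  94  90  91]
 [ 92  81  79  73  81  81  79 121  81  94  93  89  87  94]
 [ 90  90  84  73  83  81  80  79  81  91  93  90  95  95]
 [ 93  90  80  77  81  79  78  75  85  93  92  88  93  87]
 [ 90  91  78  87  90  93  89  75  95 112  93  94  97  95]
 [ 90  91  63  87  92  91  88  73 128 128 131 110  94  90]
 [ 33  66  75  89  89  89  88  68 126  41  34  28  82  89]
 [ 59  73  66  86  88  88  84  68  94  92  91  91  90  92]
 [ 91  90  67  89  86  86  87  83  88  87  91  91  89  87]
 [ 91 101 103 109 113 114 110 149 146 147 146 146 143 146]
 [144 145 147 145 146 147 147 144 145 147 144 143 146 145]]
L 291 195.5 R 346 195.0 T 167 B 235 317.9756097560976
collar [318.5  195.25] [0.49140304 0.15223698 0.047     ] diam 0.05391198885572108
tri (array([0.49137509, 0.15169954, 0.04509661]), [np.float64(0.00011516894044114352), np.float64(0.00011516894044118064)])
far [0.50120405 0.17970401 0.096     ]
near [0.48502957 0.13166458 0.096     ]
```

View pics/w2c.png

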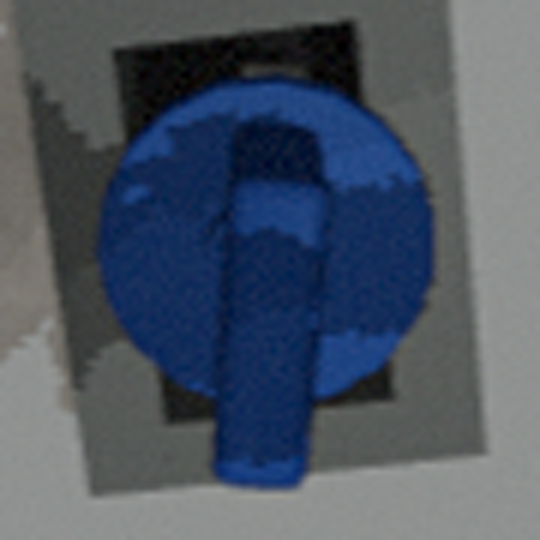

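Request:
{"fn": "servo_tool", "kwargs": {
  "motion": [
    [0.02, -0.003, 0.001, 3.6, -1],
    [0.045, -0.003, 0.001, 3.6, -1],
    [0.07, -0.003, 0.001, 3.6, -1],
    [0.09, -0.003, 0.001, 3.6, -1],
    [0.105, -0.003, 0.001, 3.6, -1],
    [0.115, -0.003, 0.001, 3.6, -1],
    [0.115, -0.003, 0.001, 3.6, -1],
    [0.115, -0.003, 0.001, 3.6, -1]
  ]
}}

```text
clock: 3.35
tcp_pos: [0.4918, 0.1512, 0.236]
orientation: [0.279, 1.554, -0.275]
contact_force: [0.3, 0.5, -0.2]
grip_width: 0.0857
```

Request:
{"fn": "servo_tool", "kwargs": {
  "motion": [
    [0, 0, 0, 0, 1],
    [0, 0, 0, 0, 1],
    [0, 0, 0, 0, 1],
    [0, 0, 0, 0, 1],
    [0, 0, 0, 0, 1],
    [0, 0, 0, 0, 1],
    [0, 0, 0, 0, 1],
    [0, 0, 0, 0, 1]
  ],
  "force": 60
}}

```text
clock: 4.15
tcp_pos: [0.4919, 0.1513, 0.2363]
orientation: [0.279, 1.554, -0.275]
contact_force: [-1.7, -0.6, 4.7]
grip_width: 0.0132
```

```bash
python3 - <<'E'
from h import *
o=get_obs(); print(o["clock"],o["grip_width"],o["tcp_pos"],o["contact_force"],o["joints"].round(2)); Rm=R.from_rotvec(o["orientation"]).as_matrix(); print(Rm.round(3))
E
```

```text
4.15 0.013189152536942115 [0.49188871 0.15126868 0.23628125] [-1.68328338 -0.62260881  4.71864925] [-0.09  0.48 -0.41  2.05  0.3   0.67 -1.04]
[[-0.001  0.345  0.938]
 [ 0.003  0.938 -0.345]
 [-1.     0.003 -0.002]]
```

Request:
{"fn": "servo_tool", "kwargs": {
  "motion": [
    [-0.01, 0, 0, 0, 1],
    [-0.025, 0, 0, 0, 1],
    [-0.045, 0, 0, 0, 1],
    [-0.07, 0, 0, 0, 1],
    [-0.095, 0, 0, 0, 1],
    [-0.12, 0, 0, 0, 1],
    [-0.12, 0, 0, 0, 1],
    [-0.12, 0, 0, 0, 1]
  ]
}}

```text
clock: 4.95
tcp_pos: [0.4918, 0.1508, 0.3564]
orientation: [0.279, 1.554, -0.274]
contact_force: [0.6, -0.8, -1.8]
grip_width: 0.0134
```

```bash
python3 - <<'E'
from h import *
o=get_obs(); f=grab_frame("scene"); cv2.imwrite("pics/s2.png",cv2.resize(f[:300,200:600,::-1],None,fx=2,fy=2))
print(o["clock"],o["grip_width"],o["tcp_pos"],o["contact_force"])
print(plan([.5713,-.174,.356],56.4,o))
E
```

```text
4.95 0.01343920339420214 [0.49175321 0.15080874 0.35642282] [ 0.57445239 -0.76948965 -1.82660064]
[[-0.0005, -0.2773, 0.1868], [np.float64(-76.6), np.float64(103.4), 'cur jaw -20.2']]
```

View pics/s2.png

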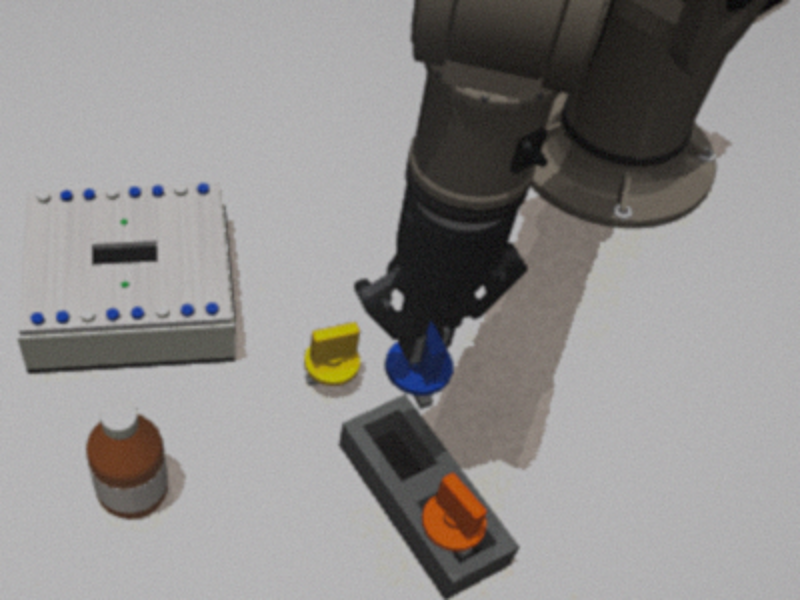

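The key is free of the stand and held upright: the crop has its collar at (420,365), and the stand's pocket is empty. Next I carry it above the slot.

Request:
{"fn": "servo_tool", "kwargs": {
  "motion": [
    [0, -0.03, 0.02, -8, 1],
    [0, -0.063, 0.042, -16, 1],
    [0, -0.096, 0.065, -24, 1],
    [0, -0.13, 0.087, -32, 1],
    [0, -0.163, 0.11, -40, 1],
    [0, -0.196, 0.132, -48, 1],
    [0, -0.23, 0.155, -56, 1],
    [0, -0.26, 0.175, -64, 1]
  ]
}}

```text
clock: 5.8
tcp_pos: [0.5655, -0.1561, 0.3528]
orientation: [-0.598, 1.489, 0.605]
contact_force: [0.8, -0.1, -1.2]
grip_width: 0.0132
```

Request:
{"fn": "servo_tool", "kwargs": {
  "motion": [
    [0, 0, 0, 0, 1]
  ]
}}

```text
clock: 5.9
tcp_pos: [0.5653, -0.1626, 0.3506]
orientation: [-0.595, 1.493, 0.602]
contact_force: [0.5, 0.2, -1.5]
grip_width: 0.0131
```

```bash
python3 - <<'E'
from h import *
o=get_obs(); print(o["clock"],o["tcp_pos"],o["joints"].round(2),plan([.5713,-.174,.300],56.4,o))
E
```

```text
5.9 [ 0.56526046 -0.16259504  0.35061753] [ 0.59  0.45 -0.55  1.79  0.27  0.99  0.7 ] [[0.0506, -0.0127, -0.0033], [np.float64(-12.6), np.float64(167.4), 'cur jaw 43.8']]
```

Request:
{"fn": "servo_tool", "kwargs": {
  "motion": [
    [0.015, -0.006, -0.002, -6, 1],
    [0.03, -0.013, -0.003, -12.6, 1],
    [0.045, -0.013, -0.003, -12.6, 1],
    [0.045, -0.013, -0.003, -12.6, 1],
    [0.045, -0.013, -0.003, -12.6, 1],
    [0.045, -0.013, -0.003, -12.6, 1]
  ]
}}

```text
clock: 6.5
tcp_pos: [0.572, -0.1731, 0.3062]
orientation: [-0.764, 1.436, 0.771]
contact_force: [-0.4, 0.6, -1.5]
grip_width: 0.0129
```

```bash
python3 - <<'E'
from h import *
o=get_obs(); w=grab_frame("wrist"); t=grab_frame("scene"); c=cam("wrist",o)
print(o["tcp_pos"],plan([.5713,-.174,.264],56.4,o))
cv2.imwrite("pics/w3.png",np.hstack([cv2.resize(w[100:300,220:420,::-1],(400,400)),cv2.resize(t[70:190,200:320,::-1],(400,400))]))
E
```

```text
[ 0.57204854 -0.17312421  0.30621308] [[0.0422, -0.0001, -0.001], [np.float64(0.0), np.float64(-180.0), 'cur jaw 56.4']]
```

View pics/w3.png

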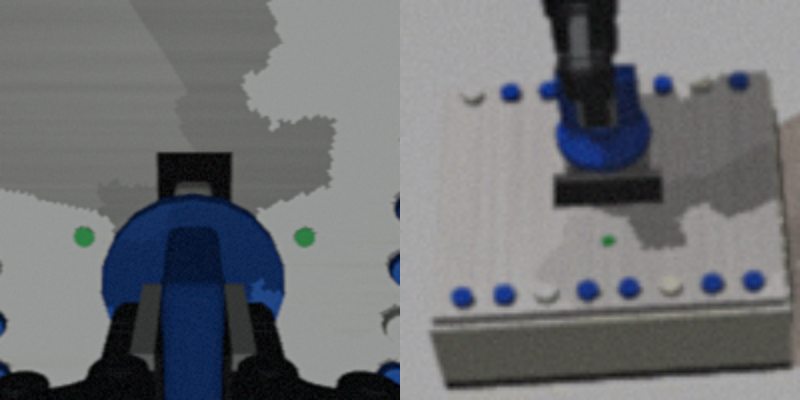

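Left, the wrist view: the slot (157–232 px), the key (centre 194) and the green dots (84 and 304) all line up. Right, the scene view shows the key upright over the slot. Lowering now.

Request:
{"fn": "servo_tool", "kwargs": {
  "motion": [
    [0.008, 0, -0.001, 0, 1],
    [0.016, 0, -0.001, 0, 1],
    [0.024, 0, -0.001, 0, 1],
    [0.03, 0, -0.001, 0, 1],
    [0.035, 0, -0.001, 0, 1],
    [0.038, 0, -0.001, 0, 1],
    [0.038, 0, -0.001, 0, 1]
  ]
}}

```text
clock: 7.3
tcp_pos: [0.5712, -0.1742, 0.268]
orientation: [-0.765, 1.436, 0.772]
contact_force: [0.2, 1.3, -1.6]
grip_width: 0.0131
```

Request:
{"fn": "servo_tool", "kwargs": {
  "motion": [
    [0.001, 0, 0, 0, 1],
    [0.002, 0, 0, 0, 1],
    [0.003, 0, 0, 0, 1],
    [0.003, 0, 0, 0, 1]
  ]
}}

```text
clock: 7.7
tcp_pos: [0.5711, -0.1742, 0.2649]
orientation: [-0.765, 1.436, 0.771]
contact_force: [0.2, 0.3, -2.0]
grip_width: 0.013
```

Request:
{"fn": "servo_tool", "kwargs": {
  "motion": [
    [0.0005, 0, 0, 0, 1],
    [0.001, 0, 0, 0, 1],
    [0.0015, 0, 0, 0, 1],
    [0.0015, 0, 0, 0, 1]
  ]
}}

```text
clock: 8.1
tcp_pos: [0.5712, -0.1742, 0.2644]
orientation: [-0.765, 1.437, 0.771]
contact_force: [-4.4, 0.3, 6.0]
grip_width: 0.0131
```

The collar has touched the tray (about 8 N). I ease off slightly and turn a quarter turn.

Request:
{"fn": "servo_tool", "kwargs": {
  "motion": [
    [-0.0005, 0, 0, 6, 1],
    [-0.0005, 0, 0, 13, 1],
    [-0.0005, 0, 0, 20, 1],
    [-0.0005, 0, 0, 27, 1],
    [-0.0005, 0, 0, 34, 1],
    [-0.0005, 0, 0, 41, 1],
    [-0.0005, 0, 0, 45, 1],
    [-0.0005, 0, 0, 45, 1]
  ]
}}

```text
clock: 8.9
tcp_pos: [0.5713, -0.174, 0.2649]
orientation: [-0.155, 1.571, 0.157]
contact_force: [0.3, -0.5, -1.3]
grip_width: 0.0129
```

```bash
python3 - <<'E'
from h import *
o=get_obs(); print(o["joints"].round(2),o["contact_force"],o["moment"],plan([.5713,-.174,.264],-33.6,o))
E
```

```text
[ 0.46  0.54 -0.36  1.84  0.25  0.81  0.18] [ 0.26067649 -0.47198393 -1.31861069] [0.00586883 0.01474702 0.03880502] [[0.0009, -0.0, 0.0], [np.float64(45.0), np.float64(-135.0), 'cur jaw 11.4']]
```

Request:
{"fn": "servo_tool", "kwargs": {
  "motion": [
    [0, 0, 0, 7, 1],
    [0, 0, 0, 14, 1],
    [0, 0, 0, 21, 1],
    [0, 0, 0, 28, 1],
    [0, 0, 0, 35, 1],
    [0, 0, 0, 42, 1],
    [0, 0, 0, 45, 1],
    [0, 0, 0, 45, 1]
  ]
}}

```text
clock: 9.7
tcp_pos: [0.5713, -0.1738, 0.2648]
orientation: [0.457, 1.528, -0.459]
contact_force: [0.6, 0.1, -0.3]
grip_width: 0.0134
```

Request:
{"fn": "servo_tool", "kwargs": {
  "motion": [
    [0.0005, 0, 0, 0, 1],
    [0.001, 0, 0, 0, 1],
    [0.001, 0, 0, 0, 1],
    [0.001, 0, 0, 0, 1]
  ]
}}

```text
clock: 10.1
tcp_pos: [0.5713, -0.1738, 0.2645]
orientation: [0.456, 1.528, -0.458]
contact_force: [-2.4, 0.6, 5.2]
grip_width: 0.0135
```

```bash
python3 - <<'E'
from h import *
o=get_obs(); w=grab_frame("wrist"); t=grab_frame("scene")
print(o["joints"].round(2),o["contact_force"],o["moment"],plan([.5713,-.174,.264],-33.6,o))
cv2.imwrite("pics/w4.png",np.hstack([cv2.resize(w[100:300,220:420,::-1],(400,400)),cv2.resize(t[70:190,200:320,::-1],(400,400))]))
E
```

```text
[ 0.32  0.52 -0.17  1.85  0.12  0.79 -0.49] [-2.38416366  0.62988517  5.17954782] [0.17196074 0.4709567  0.01526112] [[0.0005, -0.0002, 0.0001], [np.float64(0.2), np.float64(-179.8), 'cur jaw -33.4']]
```

View pics/w4.png

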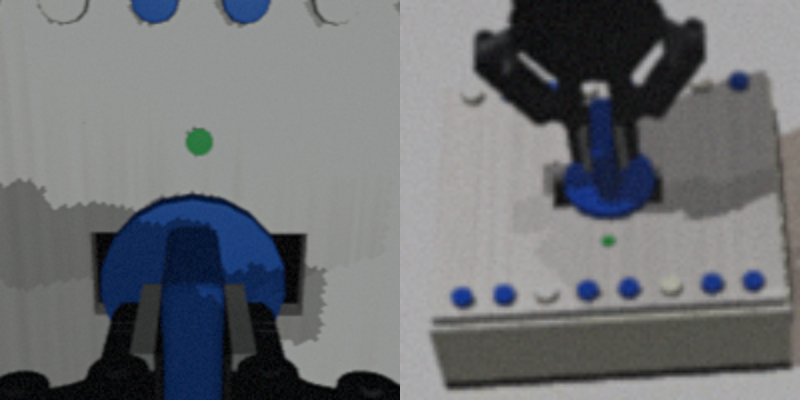

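The grip points at the green dot (199,142) and stands square across the slot (92–307), with the collar seated. Releasing and backing off.

Request:
{"fn": "servo_tool", "kwargs": {
  "motion": [
    [0, 0, 0, 0, -0.3],
    [0, 0, 0, 0, -0.3],
    [0, 0, 0, 0, -0.3],
    [0, 0, 0, 0, -0.3],
    [-0.01, 0, 0, 0, -0.3],
    [-0.03, 0, 0, 0, -0.3],
    [-0.05, 0, 0, 0, -0.3],
    [-0.07, 0, 0, 0, -0.3]
  ]
}}

```text
clock: 11.0
tcp_pos: [0.5718, -0.1738, 0.3359]
orientation: [0.456, 1.528, -0.458]
contact_force: [-0.0, -0.4, 0.6]
grip_width: 0.0554
```

Request:
{"fn": "servo_tool", "kwargs": {
  "motion": [
    [-0.03, 0, 0, 0, -0.3],
    [-0.05, 0.02, 0, 0, -0.3],
    [-0.05, 0.05, 0, 0, -0.3],
    [-0.05, 0.05, 0, 0, -0.3],
    [-0.05, 0.05, 0, 0, -0.3]
  ]
}}

```text
clock: 11.5
tcp_pos: [0.5997, -0.1314, 0.3862]
orientation: [0.455, 1.528, -0.457]
contact_force: [-0.0, -1.0, 0.0]
grip_width: 0.0556
```

```bash
python3 - <<'E'
from h import *
o=get_obs(); w=grab_frame("wrist"); t=grab_frame("scene"); c=cam("wrist",o); np.savez("w5.npz",K=c[0],T=c[1])
print(o["clock"],o["tcp_pos"],o["contact_force"],o["grip_width"])
for X in ([.5713,-.174,.124],[.5713,-.174,.076]): print((proj(c,X)-[170,60])*400/300,(proj(cam("scene"),X)-[200,70])*400/120)
cv2.imwrite("pics/w5.png",np.hstack([cv2.resize(w[60:360,170:470,::-1],(400,400)),cv2.resize(t[70:190,200:320,::-1],(400,400))]))
E
```

```text
11.5 [ 0.59970157 -0.1313641   0.3862125 ] [-0.01520653 -1.00023769  0.01151132] 0.055639146838492505
[197.03435795 264.59612873] [196.89730912 118.24678009]
[196.95914162 234.7508605 ] [204.73708474 174.22275034]
```

View pics/w5.png

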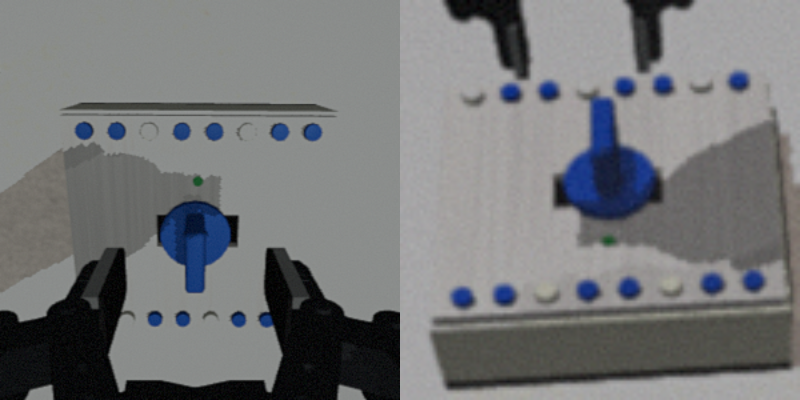

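The collar is at (195,235) against a predicted (197,235). The grip is upright and square across the slot, and the gripper is clear.

```bash
python3 -c "
from bench import *
print(hand_in())"
```

```text
the job is handed in; nothing more can be done
None
```

I took the blue key out of the stand and lowered it through the slot until the collar touched the tray, at about 8 N. I then turned it 90°, let go and handed the job in just after 11.5 s on the robot's clock. `hand_in()` gives no verdict, so the result rests on my own checks.

**Last checks:**
- **Position:** in the wrist view, the collar lies about 2 px (roughly 2 mm) from the slot centre.
- **Direction:** the jaws had turned to within 0.2° of the target before release. Afterwards the grip still points at the green dot, square across the slot.
- **Upright and clear:** the key looks upright in both views. The open gripper stands clear with about 1 N of residual force reading.
- **Orange key and bottle:** both were in place in the scene view after the key was lifted. I did not check them again, but the arm worked only at the tray after that.

**Disagreements:**
- **Green dot heights:** two views put the green dots at 76 and 80 mm instead of the 68 mm given. They are only a few pixels across in the top camera. I used 68 mm, and the collar touching at the expected height confirmed it.
- **Key sizes:** the grip's top measured about 44 mm long instead of 46, and the collar about 54 mm across instead of 56. Both are within what the pixels can resolve.

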